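# Set the portion slider to the red stop

## Task

Set the slicing guide for the next cut with the fingertips: press the orange button in the middle of the slider to free its brake and, keeping it pressed, push the slider along the rail until it is right up against the red stop, then let the button come up and take the hand away. Do not force the slider along with the brake on, and do not grip or lift anything; leave all the things on and around the board where they are.

Things in the scene. Friction and masses are not known exactly. Their poses are not given: they have to be found in the camera images.
- guide: the slicing guide, fixed: white board 220 (its x) x 420 (its y) x 20 mm on the table; origin at the centre of the underside, z up. An aluminium rail, 30 mm wide, its top 34 mm above the table, runs along the board's y axis at x = +60 mm of the board
- slider (a joint): position (m) of the portion slider along the rail, growing towards the board's +y, 0 at the rail's middle, from -0.14 to 0.14. Button up: a sprung brake grips the rail with some 20 N; button down: the slider runs with 1 to 3 N. A thin aluminium gauge plate on it (6 mm thick, top 70 mm above the table) reaches 71 mm from the rail's middle towards the robot
- slider_mid (a point): point in the steel slider's middle, on the rail's centre line, 60 mm above the table. Slider: 60 mm across the rail, 80 mm along it; its two end walls, 10 mm thick, cross the full width and stand 76 mm above the table, 60 mm clear between them, open at the sides
- button (a joint): how far the orange brake button is pressed (m): 0 up, 0.008 bottomed. It is sprung: 6 to 9 N starts it, 9 to 12 N bottoms it; the brake is free once it is 1 mm or more down; it comes up again when let go
- button_top (a point): centre of the top of the orange button in the slider's middle, between its two end walls; 61 mm above the table when up; the button is 44 mm across the rail, 50 mm along it
- red_stop_mid (a point): middle of the red stop block, fixed on the rail at one end or the other; on the rail's centre line, 60 mm above the table. Block 56 mm across the rail, 24 mm along it, top 78 mm above the table. The slider meets it when slider_mid is 52 mm away
- blue_stop_mid (a point): middle of the blue stop block, same size and make as the red one, at the other end of the rail; not the one wanted
- cheese: block of yellow cheese with one red end, 50 x 92 x 37 mm, on the robot's side of the guide board; origin under its centre; leave it alone
- spool: cream spool, 48 mm across, 52 mm tall, upright on the robot's side of the guide board; origin under its centre; leave it alone
- knife: boning knife with a red and black handle, about 290 mm long, 18 mm high, lying on the table beyond the guide; origin at the guard on its underside; leave it alone
- shaker: reddish-brown spice jar with steel lid, 56 mm across, 110 mm tall, beside the guide; origin under its centre; leave it alone
- tumbler: steel tumbler, 82 mm across at the top, 172 mm tall, beside the guide; origin under its centre; leave it alone
- tape: roll of white label tape lying flat, 90 mm across, 25 mm high, beside the guide; origin under its centre; leave it alone
- salami: dark red salami lying down, 170 mm long, 49 mm thick, beside the guide; origin under its centre; leave it alone

How it is judged:
On the way, in this order (a step that is already met when the one before it is completed fails the run):
1. the orange button is pressed, the slider still away from the red stop (value of joint button above 0.0015 m and horizontal distance between slider_mid and red_stop_mid above 0.065 m), for 0.1 s.
2. the slider is against the red stop with the button still pressed (horizontal distance between slider_mid and red_stop_mid below 0.0555 m and value of joint button above 0.001 m), for 0.1 s.
At the end, for the whole second after the job is handed in: The slider stands against the red stop (gap under 3.5 mm) and at rest, with its button up again (pressed less than 1 mm) (horizontal distance between slider_mid and red_stop_mid below 0.0555 m and value of joint button below 0.001 m and velocity of joint slider between -0.005 and 0.005 m/s); the robot touches nothing.
It fails at once if the slider is forced along the rail with its button up (pressed less than 0.5 mm): faster than 10 mm/s, over 10 mm from where it began and not yet near the red stop (value of joint button below 0.0005 m and distance of slider_mid from where it was at the start of the episode above 0.01 m and horizontal distance between slider_mid and red_stop_mid above 0.06 m and (velocity of joint slider above 0.01 m/s or velocity of joint slider below -0.01 m/s)).
It fails at once if a loose thing on or around the board is lifted or shifted by more than 20 mm (distance of any of cheese, spool, knife, shaker, tumbler, tape, salami from where it was at the start of the episode above 0.02 m).
It also fails if it takes over 34 s, if anything falls off the work surface, if the arm or the gripper's body presses on something with over 40 N, if the wrist force passes 120 N, or if a joint passes its speed limit or range.

## Robot

A 6-joint arm with a two-finger parallel gripper is mounted at the origin on the work surface. World frame = base frame: x ahead of the robot, y to its left, z up, the work surface at z = 0. Lengths are in m, angles in rad, forces in N, time in s.
With the tool pointing down it reaches from about 0.275 to 0.725 m from the base axis. Payload 15.9 kg.
Tool frame: the origin (TCP) lies midway between the tips of the shut fingers; the grasp point (between the pads) lies 19 mm behind it; z points along the fingers, y is the line along which they close (so a half turn about z gives the same grasp; the last joint's range is limited). The gripper opens to 85 mm and grips with 20 to 120 N. Pads are 22 mm wide; open, the fingers measure 114 mm over their backs; the gripper's body (76 mm by 85 mm) begins 54 mm behind the grasp point. The pads swing forward as they close: fully open they stand 13 mm farther back than shut.
Start: joints at [-1.202, 0.213, -0.034, 1.323, 0, 1.571], TCP at [0.18, -0.466, 0.231] pointing down, gripper open.
Joint ranges: [-2.98, 2.98], [-0.74, 1.72], [-1.14, 1.35], [-2.1, 2.04], [-1.57, 1.44], [-3.14, 3.14]. Speed limits (rad/s): [1.89, 1.89, 2.39, 2.57, 3.14, 3.14].

## Interface

Orientations are given as a unit quaternion [w, x, y, z].
In Python, from rig import r gives the robot as it stands. The module is installed in compiled form; this text tells all that it offers.
- The arm moves only by the shell command python3 -m creep 'ROWS' [FORCE]. ROWS is JSON, a list of rows, each a list of 3 entries, a list of its own where there are three numbers: the opening in per cent of the stroke, from 0 (shut) to 100 (fully open), then the shift along the tool's x, y, z in m, then the turn about the tool's z in rad. In form: [[gripper, [dx, dy, dz], turn], ...]. A call has 1 to 10 rows; each row is the pose to reach, as a shift and turn from the pose commanded when the call began, along the tool's axes at that moment; what a row does not reach only later rows make up. A row lasts 1/8 s, in which the tool goes at most 62.5 mm and 10.7 degrees, less where a joint would pass 70% of its speed; a pose out of reach is approached as far as the arm can. A call with a gripper value outside its range is refused whole. The fingers move at their own pace and stop on an object; FORCE is the grip in N (left out, the last holds). Time passes only in rows, so rows that repeat a pose let the fingers close. It gives the time, the measured TCP pose, the force, the opening and the grip force at its end, in the units of the state.
- r.get_obs(): the state, without advancing time (a new reading comes with each control period).
- r.camera(name): name is "scene" or "side" or "wrist"; returns a dict with "color" (384x512x3 uint8, red, green, blue), "K" (3x3 intrinsics, pixels), "R" (3x3) and "t" (3): a world point X has camera coordinates R X + t; the wrist camera has in their place "hand_eye" (4x4, takes a point from camera to tool coordinates, whose origin is the TCP and whose axes are the flange's). Camera axes: x right, y down, z forward; pixel columns grow to the right and rows downward; lengths in m; the calibration is good to about 2 mm. A picture is of the moment at which its call begins: read the wrist's pose just before it. There is no depth.
- r.hand_in(): hands the job in; it is judged then, once.
The state is a dict: "time": time; "joint_pos": joint angles; "qd": joint speeds; "joint_efforts": joint torques, N m; "tcp_pos": TCP position; "tcp_rot": TCP orientation; "wrist_force": force on the tool from outside, world axes, zero at the start; "torque": the same for the moment, N m; "gripper_width": opening from 0.0 (shut) to 1.0 (fully open); "grip_force": force on a finger pad.
Only numpy, scipy, OpenCV 4.12 (cv2) and the standard library are available. Lean on these libraries where they do the work, as an engineer would, in place of code of your own. Each camera call takes 0.05 s, during which the arm holds its last target. There are 200 camera calls.

## Working session

There is one attempt and no reset: what is moved stays moved. The work goes in short steps, Python scripts to look and compute and a shell command to move; the robot and the scene stay as the last step left them, time stands still between calls to the robot, and variables do not carry over. Pictures are saved under pics/ and viewed, at most 10 in all, crops included, and the job is handed in when it is done.

```bash
mkdir -p pics; python3 - <<'E'
from rig import r
import cv2,numpy as np
o=r.get_obs();print(o['time'],o['tcp_pos'],o['tcp_rot'],o['gripper_width'])
for n in("scene","side"):
    c=r.camera(n);np.savez("pics/%s.npz"%n,**{k:c[k] for k in c})
    cv2.imwrite(f"pics/{n}0.png",cv2.resize(c["color"][:,:,::-1],(800,600),interpolation=cv2.INTER_CUBIC))
    print(n,c["K"],-c["R"].T@c["t"])
E
```

```text
0.0 [ 0.18011992 -0.46608407  0.23080372] [-5.40236134e-04  9.83046700e-01  1.83354525e-01 -1.08721217e-04] 1.0035706824145718
scene [[359.37202541   0.         253.14139035]
 [  0.         359.37202541 192.14719509]
 [  0.           0.           1.        ]] [ 1.11800544 -0.01804982  0.94400612]
side [[420.51042836   0.         255.88236256]
 [  0.         420.51042836 196.63913587]
 [  0.           0.           1.        ]] [0.29891729 1.03043453 0.92889825]
```

View pics/scene0.png

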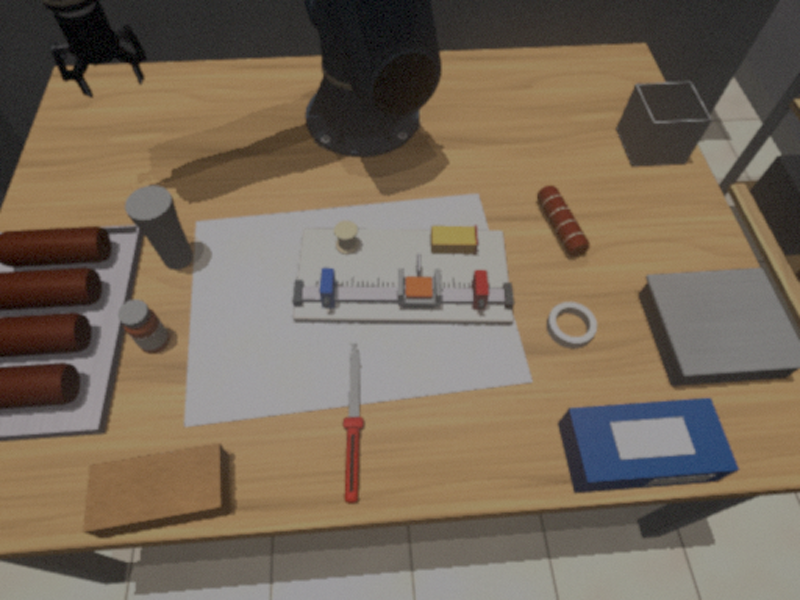

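View pics/side0.png

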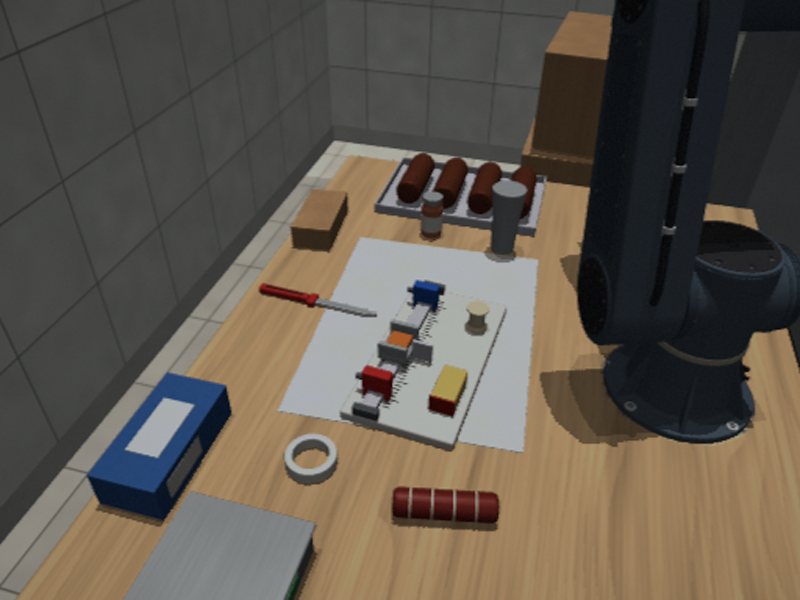

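The scene view shows the slider with its orange button at (419,287), the red stop at (481,289) and the blue stop at (328,287). The side view has them at (401,342), (377,383) and (425,292). I'll enlarge both.

```bash
python3 - <<'E'
import cv2,numpy as np
a=np.load("pics/scene.npz")["color"][140:215,180:340,::-1];b=np.load("pics/side.npz")["color"][170:290,210:330,::-1]
cv2.imwrite("pics/c1.png",cv2.resize(a,None,fx=5,fy=5,interpolation=cv2.INTER_CUBIC))
cv2.imwrite("pics/c2.png",cv2.resize(b,None,fx=5,fy=5,interpolation=cv2.INTER_CUBIC))
E
```

```text
(no output)
```

View pics/c1.png

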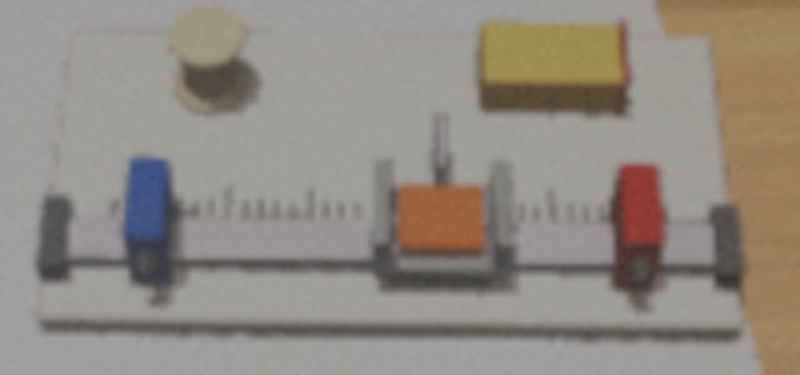

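View pics/c2.png

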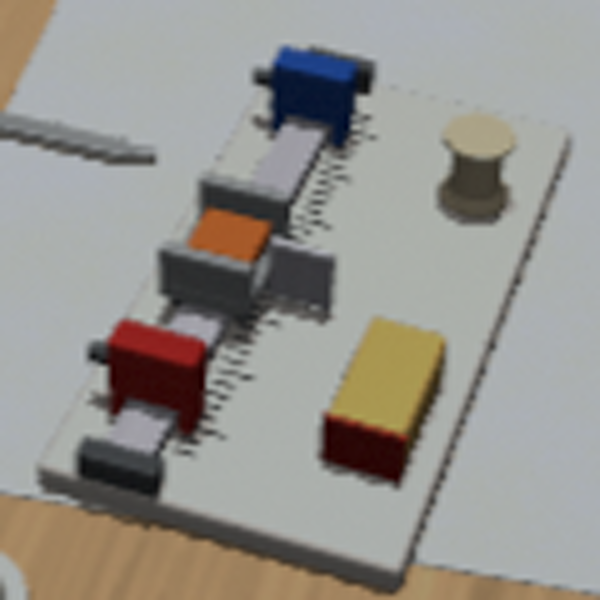

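Crop readings: orange top is centred at (442,218), red top at (639,203) and blue top at (148,197) in c1. Triangulating on the known heights and checking the sizes and the cheese's clearance.

```bash
cat > h.py <<'E'
import numpy as np
C={n:np.load(f"pics/{n}.npz") for n in("scene","side")}
def P(n,x,y,z):
    c=C[n];o=(180,140) if n=="scene" else (210,170)
    u=np.array([o[0]+(x+.5)/5-.5,o[1]+(y+.5)/5-.5,1])
    d=c["R"].T@np.linalg.solve(c["K"],u);p=-c["R"].T@c["t"]
    return (p+d*(z-p[2])/d[2]).round(4)[:2]
E
python3 - <<'E'
from h import *
from scipy.spatial.transform import Rotation as R
for l,a in dict(btn=("scene",442,218,.061),b1=("scene",398,187,.061),b2=("scene",484,187,.061),b3=("scene",487,250,.061),
 red=("scene",639,203,.078),redfar=("scene",638,166,.078),blue=("scene",148,197,.078),bluefar=("scene",149,159,.078),
 bcor1=("scene",40,320,.02),bcor2=("scene",741,328,.02),bcor3=("scene",710,37,.02),bcor4=("scene",77,32,.02),
 platetip=("scene",440,114,.07),ch1=("scene",481,85,.037),ch2=("scene",622,82,.037),ch3=("scene",622,24,.037),
 sbtnA=("side",207,210,.061),sbtnB=("side",272,220,.061),sred1=("side",120,322,.078),sred2=("side",207,350,.078),sbl1=("side",283,48,.078),sbl2=("side",357,62,.078),splate=("side",334,258,.07),sch1=("side",328,413,.037),sch2=("side",377,318,.037),sch3=("side",408,435,.037)).items(): print(l,P(*a))
print(R.from_quat([.98305,.18335,-.0001,-.00054]).as_matrix().round(3))
E
```

```text
btn [0.5494 0.0809]
b1 [0.5256 0.0572]
b2 [0.5294 0.108 ]
b3 [0.5733 0.1047]
red [0.5585 0.1939]
redfar [0.5326 0.1975]
blue [ 0.5334 -0.0891]
bluefar [ 0.5066 -0.0881]
bcor1 [ 0.577  -0.1589]
bcor2 [0.6134 0.2543]
bcor3 [0.395  0.2755]
bcor4 [ 0.3609 -0.138 ]
platetip [0.4808 0.0864]
ch1 [0.436  0.1185]
ch2 [0.4402 0.2078]
ch3 [0.3936 0.2151]
sbtnA [0.5667 0.0629]
sbtnB [0.5249 0.0608]
sred1 [0.583  0.1916]
sred2 [0.5282 0.1998]
sbl1 [ 0.5575 -0.0948]
sbl2 [ 0.5056 -0.0934]
splate [0.4776 0.0945]
sch1 [0.4575 0.1904]
sch2 [0.4468 0.1045]
sch3 [0.4092 0.1946]
[[ 0.933  0.36  -0.   ]
 [ 0.36  -0.933  0.001]
 [ 0.    -0.001 -1.   ]]
```

Measurements agree: the board yaw is about −5°, the button is at (0.549, 0.081), the red stop at (0.558, 0.195), and there are 62 mm to travel. The gauge plate clears the cheese by about 30 mm. Moving above the button with the fingers shutting.

```bash
python3 -m creep '[[0,[0.05,-0.035,0],0.1],[0,[0.1,-0.07,0],0.2],[0,[0.15,-0.105,0],0.3],[0,[0.2,-0.14,0],0.4],[0,[0.25,-0.175,0],0.46],[0,[0.3,-0.21,0],0.46],[0,[0.35,-0.245,0],0.46],[0,[0.4,-0.28,0],0.46],[0,[0.45,-0.315,0],0.46],[0,[0.5,-0.35,0],0.46]]' 20
```

```text
time: 1.35
tcp_pos: [0.5132, -0.0077, 0.231]
tcp_rot: [-0.016, 1.0, -0.017, -0.0]
wrist_force: [0.2, 0.3, -0.4]
gripper_width: -0.001
grip_force: 0.0
```

```bash
python3 -m creep '[[0,[0,0,0],0],[0,[0,0,0],0],[0,[0,0,0],0]]'; python3 - <<'E'
from rig import r
import numpy as np
from scipy.spatial.transform import Rotation as R
o=r.get_obs();q=o['tcp_rot'];M=R.from_quat([*q[1:],q[0]]).as_matrix()
print(o['tcp_pos'],M.round(3))
for z in(.09,.061):print(M.T@(np.array([.5494,.0809,z])-o['tcp_pos']))
E
```

```text
time: 1.72
tcp_pos: [0.5118, -0.0104, 0.2315]
tcp_rot: [-0.016, 1.0, -0.019, -0.0]
wrist_force: [0.4, -0.4, -0.6]
gripper_width: -0.003
grip_force: 0.0
[ 0.51177453 -0.01036539  0.23145384] [[ 0.999 -0.038  0.   ]
 [-0.038 -0.999  0.031]
 [-0.001 -0.031 -1.   ]]
[ 0.03421711 -0.08820829  0.14423149]
[ 0.03424222 -0.08730821  0.17321751]
```

```bash
python3 -m creep '[[0,[0.017,-0.044,0.03],0.03],[0,[0.034,-0.088,0.06],0.05],[0,[0.034,-0.088,0.11],0.05],[0,[0.034,-0.088,0.11],0.05],[0,[0.034,-0.088,0.11],0.05]]'; python3 - <<'E'
from rig import r
import numpy as np,cv2
from scipy.spatial.transform import Rotation as R
o=r.get_obs();q=o['tcp_rot'];M=R.from_quat([*q[1:],q[0]]).as_matrix()
print(o['joint_pos'],o['tcp_pos'],M.round(3))
c=r.camera("scene")["color"][110:230,200:340,::-1];s=r.camera("side")["color"][150:270,200:340,::-1]
cv2.imwrite("pics/c3.png",cv2.resize(np.hstack([c,s]),(800,342),interpolation=cv2.INTER_CUBIC))
E
```

```text
time: 2.35
tcp_pos: [0.549, 0.0243, 0.1242]
tcp_rot: [-0.039, 0.999, -0.0, -0.003]
wrist_force: [-0.4, -1.0, 0.1]
gripper_width: -0.003
grip_force: 0.0
[-9.07893831e-04  3.60104808e-01 -1.12425515e-01  1.10367005e+00
  7.86296661e-02  3.14061150e+00] [0.54897571 0.02429156 0.12416318] [[ 1.    -0.    -0.005]
 [ 0.    -0.997  0.079]
 [-0.005 -0.079 -0.997]]
```

View pics/c3.png

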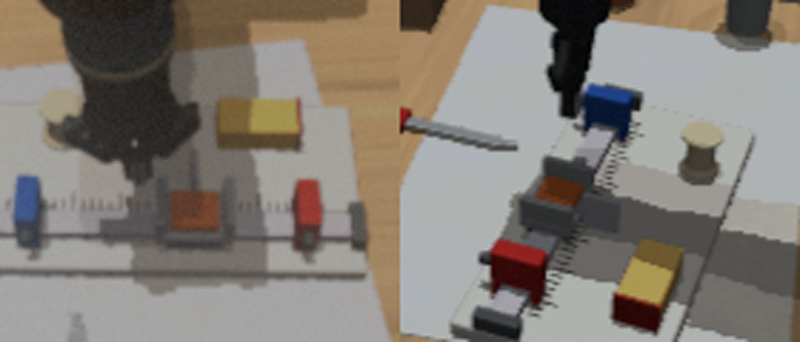

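The wrist has run into the limit of joint 6, which tilts the tool; the fingertips sit between the blue stop and the slider, touching nothing. I'll turn back a quarter turn, which fits just as well, while raised.

```bash
python3 -m creep '[[0,[0,0,-0.02],-0.18],[0,[0,0,-0.02],-0.36],[0,[0,0,-0.02],-0.54],[0,[0,0,-0.02],-0.72],[0,[0,0,-0.02],-0.9],[0,[0,0,-0.02],-1.08],[0,[0,0,-0.02],-1.26],[0,[0,0,-0.02],-1.44],[0,[0,0,-0.02],-1.57],[0,[0,0,-0.02],-1.57]]'; cat > g.py <<'E'
from rig import r
import numpy as np,sys
from scipy.spatial.transform import Rotation as R
o=r.get_obs();q=o['tcp_rot'];M=R.from_quat([*q[1:],q[0]]).as_matrix()
print(o['joint_pos'].round(3),o['tcp_pos'],"\n",M.round(3))
for z in(.09,.061):print(M.T@(np.array([.5494,.0809,z])-o['tcp_pos']))
E
python3 g.py
```

```text
time: 3.7
tcp_pos: [0.5502, 0.0224, 0.1455]
tcp_rot: [-0.029, 0.707, 0.706, 0.027]
wrist_force: [-0.4, -0.3, 1.1]
gripper_width: 0.002
grip_force: 0.0
[-0.004  0.348 -0.075  1.151  0.078  1.568] [0.55016626 0.02244681 0.1454623 ] 
 [[ 0.002  1.    -0.002]
 [ 0.997 -0.002  0.078]
 [ 0.078 -0.003 -0.997]]
[ 0.05393584 -0.00072904  0.05986504]
[ 0.05166823 -0.00065619  0.08877615]
```

```bash
python3 -m creep '[[0,[0.027,0,0.02],0.09],[0,[0.054,0,0.04],0.09],[0,[0.054,0,0.06],0.09],[0,[0.054,0,0.06],0.09],[0,[0.054,0,0.06],0.09]]'; python3 - <<'E'
from g import *
import cv2
c=r.camera("scene")["color"][110:230,200:340,::-1];s=r.camera("side")["color"][150:270,200:340,::-1]
cv2.imwrite("pics/c4.png",cv2.resize(np.hstack([c,s]),(800,342),interpolation=cv2.INTER_CUBIC))
E
```

```text
time: 4.32
tcp_pos: [0.55, 0.0808, 0.0897]
tcp_rot: [-0.03, 0.739, 0.673, 0.025]
wrist_force: [0.2, -0.3, -0.5]
gripper_width: 0.004
grip_force: 0.0
[ 0.101  0.387 -0.164  1.014  0.078  1.765] [0.54999375 0.08083771 0.08966975] 
 [[ 0.093  0.996 -0.003]
 [ 0.993 -0.092  0.078]
 [ 0.078 -0.01  -0.997]]
[ 3.23884010e-05 -6.00334233e-04 -3.22538792e-04]
[-0.00222222 -0.00030165  0.02858814]
```

View pics/c4.png

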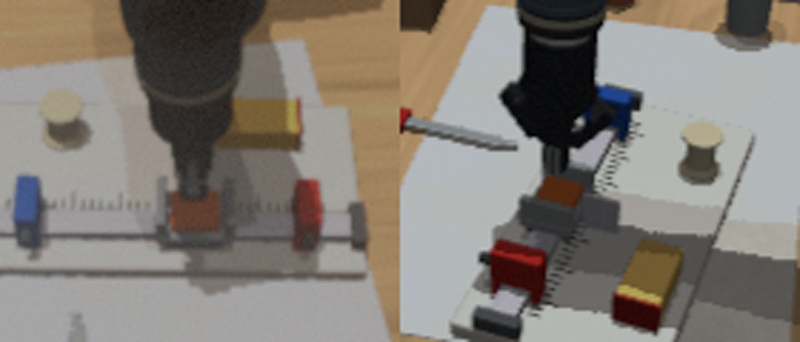

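The fingertips are centred above the orange button in both views. Pressing straight down to about z = 0.056.

```bash
python3 -m creep '[[0,[-0.001,0,0.015],0],[0,[-0.002,0,0.026],0],[0,[-0.0022,0,0.029],0],[0,[-0.0025,0,0.032],0],[0,[-0.0026,0,0.034],0],[0,[-0.0026,0,0.034],0],[0,[-0.0026,0,0.034],0]]'
```

```text
time: 5.3
tcp_pos: [0.549, 0.0811, 0.0546]
tcp_rot: [-0.03, 0.738, 0.674, 0.025]
wrist_force: [-3.1, -1.1, 9.9]
gripper_width: -0.002
grip_force: 4.9
```

Pressed about 6 mm at 10 N. Now along the rail, keeping height.

```bash
python3 -m creep '[[0,[0.003,0,0.0002],0],[0,[0.008,0,0.0006],0],[0,[0.013,0,0.001],0],[0,[0.018,0,0.0014],0],[0,[0.023,0,0.0018],0],[0,[0.028,0,0.0022],0],[0,[0.033,0,0.0026],0],[0,[0.038,0,0.003],0],[0,[0.043,0,0.0034],0],[0,[0.045,0,0.0035],0]]'; python3 - <<'E'
from g import *
import cv2
c=r.camera("scene")["color"][110:230,200:340,::-1];s=r.camera("side")["color"][150:270,200:340,::-1]
cv2.imwrite("pics/c5.png",cv2.resize(np.hstack([c,s]),(800,342),interpolation=cv2.INTER_CUBIC))
E
```

```text
time: 6.55
tcp_pos: [0.553, 0.1263, 0.0546]
tcp_rot: [-0.03, 0.738, 0.674, 0.025]
wrist_force: [-3.3, -1.1, 9.5]
gripper_width: -0.0
grip_force: 4.9
[ 0.181  0.434 -0.189  0.938  0.078  1.843] [0.55304383 0.12632514 0.05463397] 
 [[ 0.091  0.996 -0.004]
 [ 0.993 -0.09   0.078]
 [ 0.078 -0.011 -0.997]]
[-4.26842969e-02  7.44838249e-05 -3.88010529e-02]
[-0.04493617  0.00040635 -0.00989052]
```

View pics/c5.png

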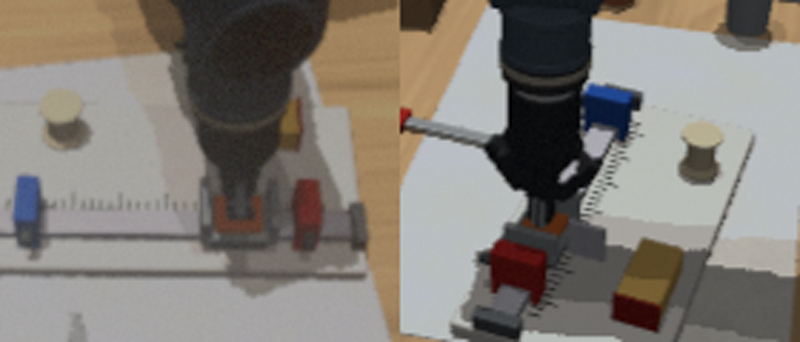

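The slider travels with the fingers (wall to red stop gap now about 18 mm). Continuing until the force rises.

```bash
python3 -m creep '[[0,[0.004,0,0.0003],0],[0,[0.008,0,0.0006],0],[0,[0.012,0,0.001],0],[0,[0.016,0,0.0013],0],[0,[0.019,0,0.0015],0],[0,[0.021,0,0.0017],0],[0,[0.023,0,0.0018],0],[0,[0.023,0,0.0018],0]]'
```

```text
time: 7.65
tcp_pos: [0.5554, 0.1484, 0.0546]
tcp_rot: [-0.03, 0.738, 0.674, 0.025]
wrist_force: [-0.9, -6.9, 9.9]
gripper_width: 0.001
grip_force: 4.9
```

```bash
python3 -m creep '[[0,[0.002,0,0.0002],0],[0,[0.004,0,0.0003],0],[0,[0.004,0,0.0003],0]]'; python3 - <<'E'
from rig import r
import cv2,numpy as np
c=r.camera("scene")["color"][140:215,230:340,::-1];s=r.camera("side")["color"][200:275,200:310,::-1]
cv2.imwrite("pics/c6.png",cv2.resize(np.hstack([c,s]),(800,272),interpolation=cv2.INTER_CUBIC))
E
```

```text
time: 8.02
tcp_pos: [0.5559, 0.1524, 0.0547]
tcp_rot: [-0.03, 0.738, 0.673, 0.025]
wrist_force: [-0.9, -6.9, 8.9]
gripper_width: 0.002
grip_force: 4.9
```

View pics/c6.png

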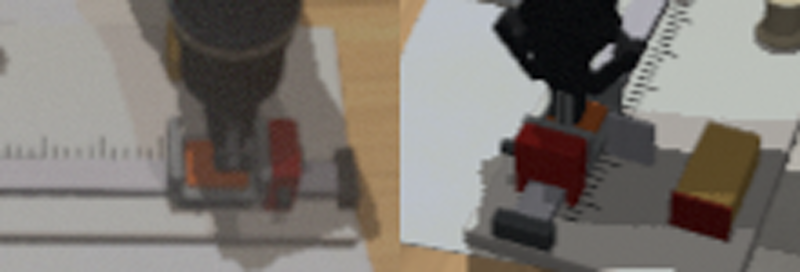

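The slider's end wall is against the red stop, and the sideways force holds steady at 6.9 N while the tips slip. Lifting straight up.

```bash
python3 -m creep '[[0,[0.0003,0,-0.004],0],[0,[0.0006,0,-0.008],0],[0,[0.0012,0,-0.015],0],[0,[0.003,0,-0.04],0],[0,[0.006,0,-0.08],0],[0,[0.01,0,-0.13],0],[0,[0.01,0,-0.13],0],[0,[0.01,0,-0.13],0]]'; python3 - <<'E'
from rig import r
import cv2,numpy as np
c=r.camera("scene")["color"][140:215,230:340,::-1];s=r.camera("side")["color"][200:275,200:310,::-1]
cv2.imwrite("pics/c7.png",cv2.resize(np.hstack([c,s]),(800,272),interpolation=cv2.INTER_CUBIC))
E
```

```text
time: 9.12
tcp_pos: [0.5568, 0.1529, 0.1844]
tcp_rot: [-0.031, 0.738, 0.674, 0.025]
wrist_force: [0.0, -0.0, 0.1]
gripper_width: 0.002
grip_force: 0.0
```

View pics/c7.png

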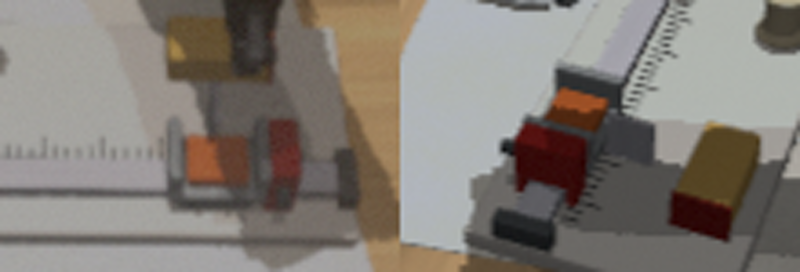

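The slider stands flush against the red stop with its button up, the cheese hasn't moved, and the hand is clear with zero force.

```bash
python3 -c "
from rig import r
print(r.hand_in())"
```

```text
the job is handed in; nothing more can be done
None
```

I pressed the button, pushed the slider against the red stop with the button held down, let the button come up, took the hand away and handed the job in at about 9 s; the last picture showed the slider flush with the stop, but hand-in returned no verdict.

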